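# Start a large coffee

## Task

Get the capsule coffee machine brewing a large cup into the mug that waits under its spout, using only the closed fingertips: first push the lid down until it clicks and stays shut, then switch the machine on by pressing the raised front half of its rocker, and last press the larger of the two round keys until it stays down. Leave the smaller key alone, grasp or lift nothing, and do not shift the mug or the other things on the worktop.

Things in the scene. Friction and masses are not known exactly. Their poses are not given: they have to be found in the camera images.
- machine: White capsule coffee machine, fixed, 330 x 170 x 247 mm (lid shut). Origin: centre of its foot on the worktop; x points to its back (clear water tank), -x to its front (drip tray, spout, mug), z up. Its flat black top deck is 226 mm high: lid on the front part; rocker and two round keys on the rear part, 42 mm behind the lid's hinge line, up to 16 mm proud. The head spans x = -125 to 85 mm.
- lid (a joint): Hinge angle of the aluminium lid: 0 = shut flat, 0.7 to 1.1 rad = open at the start (its front end is up). A spring lifts it; pressed fully down, a catch snaps over a bar under its front end and holds it at 0 to 0.02 rad. Takes 4 to 10 N near the front end; let go before the click, it springs up again.
- lid_press (a point): Point on the lid's top face, on its centre line, 90 mm from the hinge axis and 9 mm above the lid's middle plane: the place to push. Moves with the lid; 246 mm high when shut. Lid 80 mm wide, 18 mm thick; its aluminium part ends 118 mm from the hinge axis, a black lip 56 mm wide goes on to 135 mm.
- lid_hinge (a point): Middle of the lid's hinge axis, above the machine's origin, 237 mm high; the axis runs along the machine's y.
- power (a joint): Angle of the snap-action rocker switch: 0 = off (front half raised), 0.4 rad = on (front half down, rear half raised). It snaps over past 0.2 and stays. Takes about 4 N at the press point.
- power_press (a point): Point on the top face of the grey rocker's front half, 14 mm in front of its pivot; press straight down here to switch on (it sinks about 6 mm). Rocker 41 mm long (along machine x), 23 mm wide, in an aluminium frame 50 x 31 mm; it lies 56 mm to the machine's right (-y).
- large_key (a joint): Travel of the larger round key, m: 0 = up, 0.006 = fully down. Snaps down past 0.003 and then stays down. Takes about 4 N.
- large_top (a point): Centre of the top of the larger round aluminium key, 32 mm diameter, 10 mm proud of the deck when up; press straight down. It lies either in the middle of the deck's rear part or 55 mm to the left (+y) of it; the small key has the other place.
- small_key (a joint): Travel of the smaller round key, m: 0 = up, 0.006 = down. Not to be pressed.
- small_top (a point): Centre of the top of the smaller round aluminium key, 18 mm diameter, 10 mm proud of the deck; leave alone.
- mug: Cream mug, 92 mm across, 127 mm over the handle, 95 mm high, standing loose on the drip tray (22 mm high) under the spout. Origin: centre of the underside of its outline, 17 mm from the cup's axis towards the handle. Must stay.
- honey_jar: Glass honey jar, 66 x 72 x 102 mm, loose, close to the machine's left side. Origin: centre of its underside. Must stay.
- bowl: Cream bowl, 190 mm across, 93 mm high, loose, out to the left. Origin: centre of its underside. Must stay.
- tea_carton: Flat pale green tea carton, 95 x 150 x 30 mm, loose, out to the right. Origin: centre of its underside. Must stay.
- spice_a: Spice jar with a dark cap, 44 mm across, 96 mm high, loose, out to the right. Origin: centre of its underside. Must stay.
- spice_b: White spice jar, 47 mm across, 98 mm high, loose, close to the machine's right side. Origin: centre of its underside. Must stay.
- gift_box: Small flowered gift box, 52 x 72 x 63 mm, loose, out to the right. Origin: centre of its underside. Must stay.
Mind the look-alikes: they are no part of the job. What is shaped like the mug but black or orange is not meant.

How it is judged:
On the way, in this order (a step that is already met when the one before it is completed fails the run):
1. the lid is shut, held by its catch with no finger on it (value of joint lid below 0.035 rad and contact force between the arm and machine below 0.3 N), for 0.15 s.
2. the rocker is on (value of joint power above 0.3 rad), for 0.15 s.
3. the larger key is down (value of joint large_key above 0.0045 m), for 0.15 s.
At the end, for the whole second after the job is handed in: The lid is shut and held by its catch (under 0.035 rad), the rocker is on (over 0.3 of 0.4 rad), the larger key is down (over 4.5 of 6 mm), the smaller key is up, the mug stands upright within 20 mm of where it was and the other loose things within 30 mm (value of joint lid below 0.035 rad and value of joint power above 0.3 rad and value of joint large_key above 0.0045 m and value of joint small_key below 0.0015 m and angle between mug's own z axis and vertical below 0.1 rad and distance of mug from where it was at the start of the episode below 0.02 m and distance of each of honey_jar, spice_b, bowl, tea_carton, spice_a, gift_box from where it was at the start of the episode below 0.03 m); the robot touches nothing.
It fails at once if the rocker or a brew key is operated while the lid is not shut (value of joint lid above 0.06 rad and (value of joint power above 0.2 rad or value of joint large_key above 0.003 m)).
It fails at once if the larger key is pressed while the machine is off (value of joint power below 0.2 rad and value of joint large_key above 0.003 m).
It fails at once if the smaller key is pressed (value of joint small_key above 0.003 m).
It fails at once if the mug is shifted, lifted or tipped (distance of mug from where it was at the start of the episode above 0.02 m or angle between mug's own z axis and vertical above 0.3 rad).
It fails at once if another loose thing is shifted, lifted or knocked over (distance of any of honey_jar, spice_b, bowl, tea_carton, spice_a, gift_box from where it was at the start of the episode above 0.03 m or angle between any of honey_jar, spice_b, bowl, tea_carton, spice_a, gift_box's own z axis and vertical above 0.3 rad).
It also fails if it takes over 48 s, if anything falls off the work surface, if the arm or the gripper's body presses on something with over 40 N, if the wrist force passes 120 N, or if a joint passes its speed limit or range.

## Robot

A 6-joint arm with a two-finger parallel gripper is mounted at the origin on the work surface; the furniture and walls round the work are solid. World frame = base frame: x ahead of the robot, y to its left, z up, the work surface at z = 0. Lengths are in m, angles in rad, forces in N, time in s.
With the tool pointing down it reaches from about 0.35 to 0.975 m from the base axis. Payload 4.9 kg.
Tool frame: the origin (TCP) lies on the front face of the gripper's body, between the roots of the fingers; the fingertips stand ctrl.finger_overhang ahead of it and the grasp point (between the pads) lies 54 mm ahead of it (ctrl.finger_overhang is the distance from the TCP to the fingertips, in m); z points along the fingers, y is the line along which they close (so a half turn about z gives the same grasp; the last joint's range is limited). The gripper opens to 85 mm and grips with 20 to 120 N. Pads are 22 mm wide; open, the fingers measure 114 mm over their backs; the gripper's body (76 mm by 85 mm) begins 54 mm behind the grasp point. The pads swing forward as they close: fully open they stand 13 mm farther back than shut.
Start: joints at [1.125, 0.053, 1.613, -0, 1.476, -0.119], TCP at [0.201, 0.592, 0.304] pointing down, gripper open.
Joint ranges: [-3.01, 3.01], [-1.01, 2.22], [0.06, 2.58], [-1.02, 4.17], [0.09, 2.62], [-3.14, 3.14]. Speed limits (rad/s): [2.57, 2.57, 3.14, 3.14, 3.14, 3.14].

## Interface

Orientations are given as a rotation vector (axis times angle).
In Python, from station import ctrl, vision gives the robot as it stands. The module is installed in compiled form; this text tells all that it offers.
- The arm moves only by the tool drive_tool, never from a script. Its argument "rows" is a list of rows, each a list of 2 entries, a list of its own where there are three numbers: the shift along the tool's x, y, z in m, then the turn about the tool's z in rad. A call has 1 to 10 rows; each row shifts and turns the commanded pose from where the row before left it, along the tool's axes as they then stand; what a row does not reach is not made up. A row lasts 1/10 s, in which the tool goes at most 50 mm and 8.59 degrees, less where a joint would pass 70% of its speed; a pose out of reach is approached as far as the arm can. A call with a gripper value outside its range is refused whole. "jaw" is the closure, from 0 (fully open) to 1 (shut), set as the call begins (left out, the last holds). The fingers move at their own pace and stop on an object; "grip_force" is the grip in N (left out, the last holds). Time passes only in rows, so rows that do not move let the fingers close. It gives the time, the measured TCP pose, the force, the opening and the grip force at its end, in the units of the state.
- ctrl.get_obs(): the state, without advancing time (a new reading comes with each control period).
- vision.get_image(name): name is "scene" or "top"; returns a dict with "image" (400x640x3 uint8, blue, green, red), "vertical_fov" (degrees; the focal length in pixels is half the picture's height over the tangent of half this angle, whatever the lens; pixels are square), "cx", "cy" (the principal point, pixels), "dist_coeffs" ([k1, k2, p1, p2, k3] as OpenCV has them; the pictures are not rectified), "R" (3x3) and "t" (3): a world point X has camera coordinates R X + t. Camera axes: x right, y down, z forward; pixel columns grow to the right and rows downward; lengths in m; the calibration is good to about 2 mm. A picture is of the moment at which its call begins. There is no depth.
- ctrl.finish_job(): hands the job in; it is judged then, once.
The state is a dict: "t": time; "q": joint angles; "dq": joint speeds; "effort": joint torques, N m; "tool_pos": TCP position; "tool_rot": TCP orientation; "contact_force": force on the tool from outside, world axes, zero at the start; "wrist_torque": the same for the moment, N m; "opening": finger opening in m; "grip_force": force on a finger pad.
Only numpy, scipy, OpenCV 4.12 (cv2) and the standard library are available. Lean on these libraries where they do the work, as an engineer would, in place of code of your own. Each camera call takes 0.05 s, during which the arm holds its last target. There are 200 camera calls.

## Working session

There is one attempt and no reset: what is moved stays moved. The work goes in short steps, Python scripts to look and compute and a tool call to move; the robot and the scene stay as the last step left them, time stands still between calls to the robot, and variables do not carry over. Pictures are saved under pics/ and viewed, at most 10 in all, crops included, and the job is handed in when it is done.

Besides the shell and the picture viewer there is one more tool, called after "Request:" by a JSON object that holds its "method" and its "body", one argument or row to a line. drive_tool: Moves the arm, as the interface text tells. Its arguments: {"type":"object","properties":{"rows":{"type":"array","items":{"type":"array"}},"jaw":{"type":"number"},"grip_force":{"type":"number"}},"required":["rows"]}

```bash
mkdir -p pics; cat > h.py <<'E'
import numpy as np, cv2
from station import ctrl, vision
def cam(n):
    d=vision.get_image(n); h=d["image"].shape[0]
    f=h/2/np.tan(np.radians(d["vertical_fov"])/2)
    d["K"]=np.array([[f,0,d["cx"]],[0,f,d["cy"]],[0,0,1]]); d["R"]=np.array(d["R"]); d["t"]=np.array(d["t"]).ravel(); d["D"]=np.array(d["dist_coeffs"],float)
    return d
def ray(d,u,v):
    p=cv2.undistortPoints(np.array([[[u,v]]],float),d["K"],d["D"])[0,0]
    return -d["R"].T@d["t"], d["R"].T@np.array([p[0],p[1],1])
def onplane(d,u,v,z):
    c,r=ray(d,u,v); return c+r*(z-c[2])/r[2]
def proj(d,X):
    return cv2.projectPoints(np.atleast_2d(np.array(X,float)),cv2.Rodrigues(d["R"])[0],d["t"],d["K"],d["D"])[0][:,0]
E
python3 - <<'E'
from h import *
for n in("scene","top"):
    d=cam(n); cv2.imwrite(f"pics/{n}0.png",d["image"]); print(n,-d["R"].T@d["t"],d["R"][2],d["D"])
o=ctrl.get_obs(); print(o["t"],o["tool_pos"],o["tool_rot"],o["contact_force"],ctrl.finger_overhang)
E
```

```text
scene [ 0.12632063 -0.61566505  1.0808379 ] [ 0.32560016  0.55048276 -0.76873485] [-0.03468767  0.          0.          0.          0.        ]
top [0.35348564 0.03006656 1.47135821] [ 1.25345029e-01  1.59682401e-05 -9.92113211e-01] [0.0155609 0.        0.        0.        0.       ]
0.1 [0.20044949 0.59154614 0.3027811 ] [-5.10998500e-01 -3.09922285e+00  2.75132938e-03] [ 0.57914323 -0.18459625  0.16894503] 0.0726
```

View pics/scene0.png

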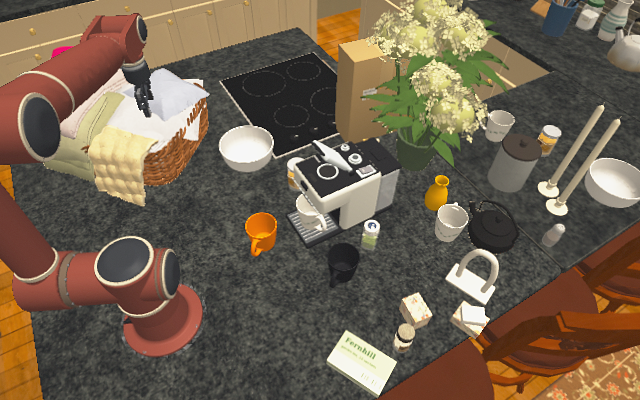

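View pics/top0.png

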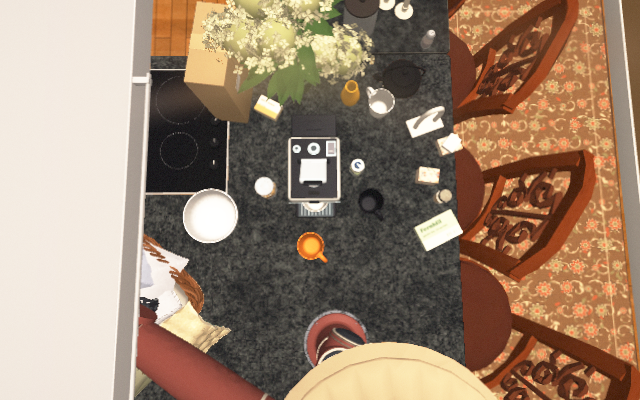

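The scene view shows the white machine at about (345,180) with its lid raised; the orange mug (262,232) and black mug (343,262) are look-alikes. In the top view the deck is at about (314,168), with the keys at (297,149) and (314,149) and the rocker at (331,148).

```bash
python3 - <<'E'
import cv2,numpy as np
a=cv2.imread("pics/top0.png")[110:225,270:370]; b=cv2.imread("pics/scene0.png")[125:250,275:415]
a=cv2.resize(a,None,fx=4,fy=4,interpolation=cv2.INTER_CUBIC)
b=cv2.resize(b,None,fx=2.8,fy=2.8,interpolation=cv2.INTER_CUBIC)
c=np.zeros((460,800,3),np.uint8); c[:460,:400]=a; c[:350,400:792]=b; cv2.imwrite("pics/c0.png",c)
E
```

```text
(no output)
```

View pics/c0.png

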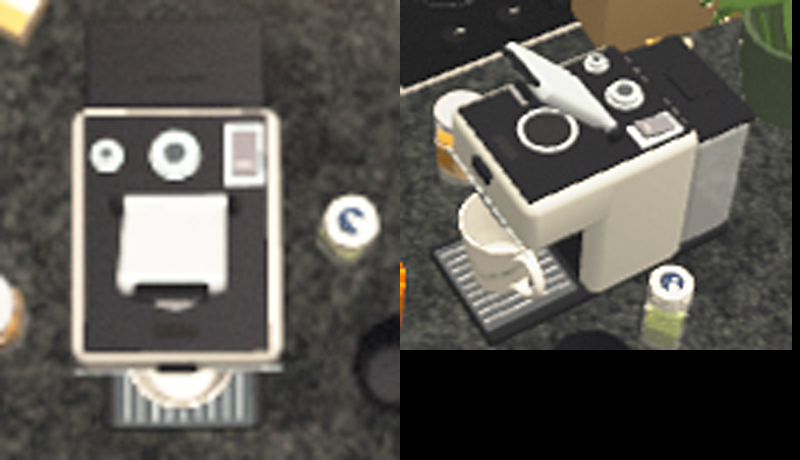

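Crop: the larger key (crop 174,155, top px about 313.5,148.8) is in the middle. The small key is at px 296.5,149 and the rocker frame at 331,148.7. The lid is open, and the white rim of the head is clear.

```bash
python3 - <<'E'
from h import *
T=cam("top");S=cam("scene")
for n,pt,ps,z in(("large",(313.5,148.75),(355,158.6),.236),("small",(296.5,149),(345,147.5),.236),("rockframe",(331,148.75),(366.4,171.1),.229)):
    a=onplane(T,*pt,z);b=onplane(S,*ps,z)
    c1,r1=ray(T,*pt);c2,r2=ray(S,*ps)
    k=np.linalg.lstsq(np.c_[r1,-r2],c2-c1,rcond=None)[0]
    print(n,a.round(4),b.round(4),"tri",((c1+r1*k[0]+c2+r2*k[1])/2).round(4))
# refined white blobs in top
g=T["image"].min(axis=2); m=(g>120).astype(np.uint8)
n,l,s,c=cv2.connectedComponentsWithStats(m[135:220,285:345])
for i in range(1,n):
    if s[i,4]>8:
        u,v=c[i]+[285,135]; print(s[i],(u.round(2),v.round(2)),onplane(T,u,v,.236).round(4))
for (u,v) in((73,107),(281,107),(73,363),(281,363)):
    print("rim",onplane(T,270+u/4,110+v/4,.222).round(4))
# lid front corners and hinge corners
for (u,v,z) in((121,196,.25),(227,196,.25)): print("hinge",onplane(T,270+u/4,110+v/4,z).round(4))
lt=onplane(T,270+174/4,110+291/4,.32);print("lidtip at z.32",lt)
E
```

```text
large [0.6562 0.0718 0.236 ] [0.6538 0.0667 0.236 ] tri [0.6578 0.072  0.2295]
small [0.6558 0.1262 0.236 ] [0.6539 0.1207 0.236 ] tri [0.6578 0.1266 0.2293]
rockframe [0.6574 0.0157 0.229 ] [0.6586 0.014  0.229 ] tri [0.6586 0.0153 0.2276]
[   3    2   53   79 1219] (np.float64(317.35), np.float64(180.18)) [0.5542 0.06   0.236 ]
[ 22   7  13  13 120] (np.float64(313.13), np.float64(148.26)) [0.6578 0.073  0.236 ]
[ 7 10  9  8 57] (np.float64(296.14), np.float64(148.51)) [0.6574 0.1274 0.236 ]
[ 14  23  28  26 616] (np.float64(313.08), np.float64(169.9)) [0.5874 0.0734 0.236 ]
[24 50  9  3 20] (np.float64(313.05), np.float64(185.65)) [0.5368 0.0737 0.236 ]
rim [0.7002 0.1542 0.222 ]
rim [ 0.6987 -0.0149  0.222 ]
rim [0.4909 0.1534 0.222 ]
rim [ 0.4895 -0.0122  0.222 ]
hinge [0.62   0.1133 0.25  ]
hinge [0.6193 0.0296 0.25  ]
lidtip at z.32 [0.5329541  0.06938068 0.32      ]
```

Request:
{"method": "drive_tool", "body": {
  "rows": [
    [[0,0,-0.018],-0.0326],
    [[0,0,-0.018],-0.0326],
    [[0,0,-0.018],-0.0326],
    [[0,0,-0.018],-0.0326],
    [[0,0,-0.018],-0.0326],
    [[0,0,-0.018],-0.0326],
    [[0,0,-0.018],-0.0326],
    [[0,0,-0.018],-0.0326],
    [[0,0,-0.018],-0.0326],
    [[0,0,-0.018],-0.0326]
  ],
  "jaw": 1,
  "grip_force": 20
}}

```text
t: 1.2
tool_pos: [0.2006, 0.5918, 0.4843]
tool_rot: [0.001, -3.141, 0.001]
contact_force: [0.2, -0.1, -0.7]
opening: 0.0005
grip_force: 0.0
```

Request:
{"method": "drive_tool", "body": {
  "rows": [
    [[-0.0183,-0.026,0],0],
    [[-0.0183,-0.026,0],0],
    [[-0.0183,-0.026,0],0],
    [[-0.0183,-0.026,0],0],
    [[-0.0183,-0.026,0],0],
    [[-0.0183,-0.026,0],0],
    [[-0.0183,-0.026,0],0],
    [[-0.0183,-0.026,0],0],
    [[-0.0183,-0.026,0],0],
    [[-0.0183,-0.026,0],0]
  ]
}}

```text
t: 2.2
tool_pos: [0.3839, 0.3306, 0.4837]
tool_rot: [-0.001, -3.142, 0.0]
contact_force: [0.4, 0.9, 0.6]
opening: 0.0001
grip_force: 0.0
```

Request:
{"method": "drive_tool", "body": {
  "rows": [
    [[-0.0183,-0.026,0],0],
    [[-0.0183,-0.026,0],0],
    [[-0.0183,-0.026,0],0],
    [[-0.0183,-0.026,0],0],
    [[-0.0183,-0.026,0],0],
    [[-0.0183,-0.026,0],0],
    [[-0.0183,-0.026,0],0],
    [[-0.0183,-0.026,0],0],
    [[-0.0183,-0.026,0],0],
    [[-0.0183,-0.026,0],0]
  ]
}}

```text
t: 3.2
tool_pos: [0.5668, 0.0704, 0.4837]
tool_rot: [-0.001, -3.141, -0.0]
contact_force: [-0.6, 0.6, 0.1]
opening: 0.0003
grip_force: 0.0
```

Request:
{"method": "drive_tool", "body": {
  "rows": [
    [[0,0,0.02],0],
    [[0,0,0.02],0],
    [[0,0,0.02],0],
    [[0,0,0.012],0],
    [[0,0,0],0]
  ]
}}

```text
t: 3.7
tool_pos: [0.5656, 0.0716, 0.4093]
tool_rot: [-0.001, -3.137, 0.0]
contact_force: [-0.7, 0.3, -0.6]
opening: -0.0003
grip_force: 0.0
```

```bash
python3 - <<'E'
from h import *
d=cam("scene");T=cam("top");o=ctrl.get_obs();print(o["tool_pos"],o["contact_force"])
b=cv2.resize(d["image"][60:260,270:430],None,fx=3,fy=3,interpolation=cv2.INTER_CUBIC);cv2.imwrite("pics/c1.png",b)
E
```

```text
[0.56626042 0.07168975 0.41244886] [-0.38456439 -0.06820078  0.42459255]
```

View pics/c1.png

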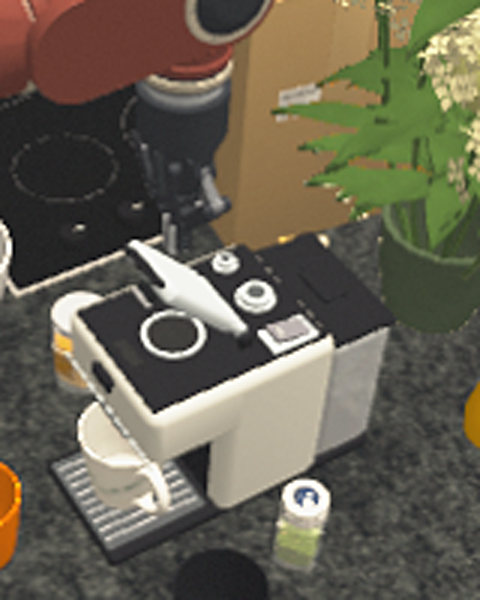

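The fingertips hang at crop (175,250), just above and behind the raised lid, clear of the keys.

Request:
{"method": "drive_tool", "body": {
  "rows": [
    [[0,0,0.012],0],
    [[0.006,0,0.008],0],
    [[0.006,0,0.008],0],
    [[0.006,0,0.009],0],
    [[0.005,0,0.009],0],
    [[0.005,0,0.009],0],
    [[0.005,0,0.008],0],
    [[0.003,0,0.008],0],
    [[0,0,0],0]
  ]
}}

```text
t: 4.7
tool_pos: [0.5296, 0.0716, 0.3394]
tool_rot: [-0.001, -3.14, -0.0]
contact_force: [1.2, 0.1, 1.8]
opening: 0.0003
grip_force: 0.8
```

Request:
{"method": "drive_tool", "body": {
  "rows": [
    [[0.002,0,0.007],0],
    [[0.002,0,0.007],0],
    [[0,0,0.005],0],
    [[0,0,0.003],0],
    [[0,0,0.002],0],
    [[0,0,0],0]
  ]
}}

```text
t: 5.3
tool_pos: [0.5258, 0.0717, 0.319]
tool_rot: [-0.001, -3.14, 0.0]
contact_force: [-6.3, -0.7, 12.2]
opening: 0.0001
grip_force: 6.3
```

Request:
{"method": "drive_tool", "body": {
  "rows": [
    [[0,0,0.002],0],
    [[0,0,0.002],0],
    [[0,0,0],0]
  ]
}}

```text
t: 5.6
tool_pos: [0.5258, 0.0717, 0.3188]
tool_rot: [-0.001, -3.142, 0.001]
contact_force: [-14.4, -0.4, 25.1]
opening: -0.0001
grip_force: 12.7
```

Request:
{"method": "drive_tool", "body": {
  "rows": [
    [[0,0,-0.005],0],
    [[0,0,-0.01],0],
    [[0,0,-0.02],0],
    [[0,0,-0.02],0],
    [[0,0,-0.02],0],
    [[0,0,0],0],
    [[0,0,0],0]
  ]
}}

```text
t: 6.3
tool_pos: [0.5262, 0.0716, 0.387]
tool_rot: [-0.001, -3.141, 0.0]
contact_force: [0.6, -0.8, -0.8]
opening: 0.0001
grip_force: 0.0
```

```bash
python3 - <<'E'
from h import *
d=cam("scene");o=ctrl.get_obs();print(o["tool_pos"],o["contact_force"])
b=cv2.resize(d["image"][60:260,270:430],None,fx=3,fy=3,interpolation=cv2.INTER_CUBIC);cv2.imwrite("pics/c2.png",b)
E
```

```text
[0.5258842  0.07164507 0.38605894] [ 0.71925491 -0.66031711  0.01606836]
```

View pics/c2.png

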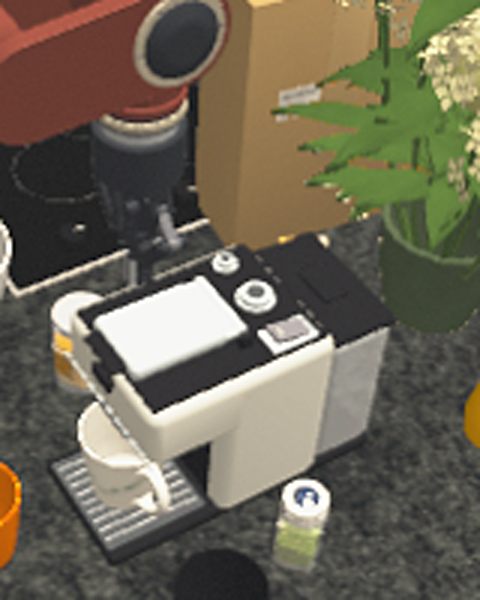

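The lid is flat and stays shut with the finger off it (crop 170,325); the rocker is at crop (290,332). Next is the rocker.

Request:
{"method": "drive_tool", "body": {
  "rows": [
    [[-0.023,-0.0113,0],0],
    [[-0.023,-0.0113,0],0],
    [[-0.023,-0.0113,0],0],
    [[-0.023,-0.0113,0],0],
    [[-0.023,-0.0113,0.01],0],
    [[0,0,0.02],0],
    [[0,0,0.02],0],
    [[0,0,0],0]
  ]
}}

```text
t: 7.15
tool_pos: [0.6394, 0.015, 0.3313]
tool_rot: [-0.002, -3.131, -0.001]
contact_force: [-0.3, -0.5, -0.4]
opening: 0.0
grip_force: 0.0
```

```bash
python3 - <<'E'
from h import *
d=cam("scene");o=ctrl.get_obs();print(o["tool_pos"],o["contact_force"])
tip=o["tool_pos"]-[0,0,.0726];print(proj(d,[tip,[.657,.015,.236],[.643,.015,.238]]))
b=cv2.resize(d["image"][100:220,290:430],None,fx=4,fy=4,interpolation=cv2.INTER_CUBIC);cv2.imwrite("pics/c3.png",b)
E
```

```text
[0.6399965  0.0150913  0.33385936] [-0.63712109 -0.35248525 -0.02899437]
[[361.78256381 165.24230244]
 [365.98337004 169.37225926]
 [361.96016751 170.66078428]]
```

View pics/c3.png

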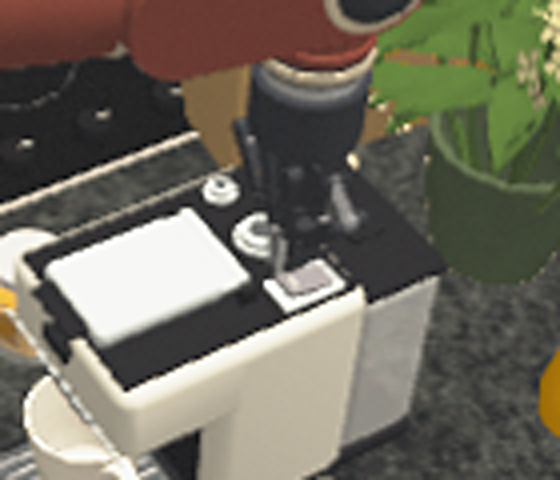

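The fingertip is at crop (280,270), over the front half of the rocker (crop 305,282), as projected.

Request:
{"method": "drive_tool", "body": {
  "rows": [
    [[0,0,0.01],0],
    [[0,0,0.008],0],
    [[0,0,0.003],0],
    [[0,0,0.003],0],
    [[0,0,0.003],0],
    [[0,0,0],0]
  ]
}}

```text
t: 7.8
tool_pos: [0.6411, 0.0151, 0.3111]
tool_rot: [0.001, 3.142, -0.0]
contact_force: [-1.2, 0.7, 1.5]
opening: 0.0
grip_force: 0.7
```

Request:
{"method": "drive_tool", "body": {
  "rows": [
    [[0,0,0.002],0],
    [[0,0,0.002],0],
    [[0,0,0],0]
  ]
}}

```text
t: 8.1
tool_pos: [0.6414, 0.015, 0.3073]
tool_rot: [0.001, 3.141, -0.0]
contact_force: [-0.0, -0.5, 2.5]
opening: 0.0001
grip_force: 0.7
```

Request:
{"method": "drive_tool", "body": {
  "rows": [
    [[0,0,0.002],0],
    [[0,0,0.001],0],
    [[0,0,0],0]
  ]
}}

```text
t: 8.4
tool_pos: [0.6415, 0.015, 0.307]
tool_rot: [0.001, 3.139, -0.0]
contact_force: [-4.7, -0.1, 10.2]
opening: 0.0002
grip_force: 5.5
```

Request:
{"method": "drive_tool", "body": {
  "rows": [
    [[0,0,0.002],0],
    [[0,0,0],0],
    [[0,0,-0.01],0],
    [[0,0,-0.02],0],
    [[0,0.014,-0.02],0],
    [[0,0.0424,0],0],
    [[-0.0155,0,0],0],
    [[0,0,0],0]
  ]
}}

```text
t: 9.2
tool_pos: [0.6573, 0.0723, 0.3512]
tool_rot: [0.001, -3.141, 0.0]
contact_force: [-0.5, -0.1, 0.9]
opening: 0.0
grip_force: 0.0
```

```bash
python3 - <<'E'
from h import *
d=cam("scene");o=ctrl.get_obs();print(o["tool_pos"],o["contact_force"])
a=cv2.imread("pics/scene0.png")
b=np.hstack([cv2.resize(i[145:190,335:385],None,fx=8,fy=8,interpolation=cv2.INTER_CUBIC) for i in(a,d["image"])]);cv2.imwrite("pics/c4.png",b)
E
```

```text
[0.65680475 0.07171701 0.3509593 ] [-0.00396658  0.28378283 -0.71968642]
```

View pics/c4.png

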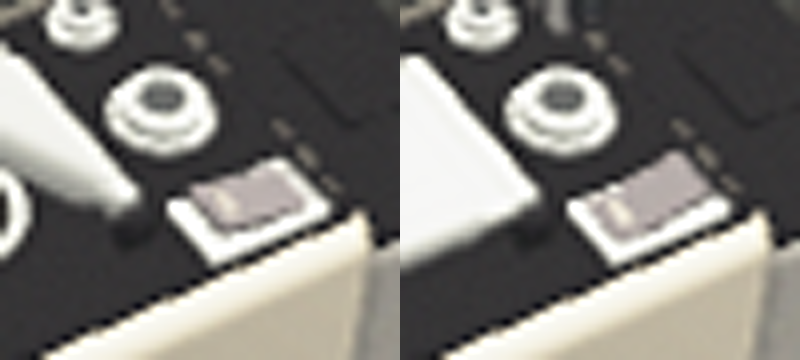

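The rocker has flipped: before (left) its front half was raised, now its rear half is raised. The tool is above the larger key, so I press that next.

Request:
{"method": "drive_tool", "body": {
  "rows": [
    [[0,0,0.02],0],
    [[0,0,0.014],0],
    [[0,0,0.004],0],
    [[0,0,0.003],0],
    [[0,0,0.003],0],
    [[0,0,0.002],0],
    [[0,0,0],0]
  ]
}}

```text
t: 9.95
tool_pos: [0.6569, 0.0714, 0.3062]
tool_rot: [0.001, 3.14, 0.0]
contact_force: [0.1, -0.9, 0.6]
opening: -0.0001
grip_force: 0.0
```

Request:
{"method": "drive_tool", "body": {
  "rows": [
    [[0,0,0.002],0],
    [[0,0,0.002],0],
    [[0,0,0],0]
  ]
}}

```text
t: 10.25
tool_pos: [0.657, 0.0715, 0.3036]
tool_rot: [0.001, 3.14, -0.0]
contact_force: [-1.5, 1.4, 6.0]
opening: 0.0001
grip_force: 2.7
```

Request:
{"method": "drive_tool", "body": {
  "rows": [
    [[0,0,0.002],0],
    [[0,0,0.002],0],
    [[0,0,0],0]
  ]
}}

```text
t: 10.55
tool_pos: [0.657, 0.0715, 0.3034]
tool_rot: [0.001, 3.139, -0.0]
contact_force: [-8.7, -0.6, 17.3]
opening: 0.0001
grip_force: 8.2
```

Request:
{"method": "drive_tool", "body": {
  "rows": [
    [[0,0,0.002],0],
    [[0,0,0],0]
  ]
}}

```text
t: 10.75
tool_pos: [0.6569, 0.0715, 0.3034]
tool_rot: [0.001, 3.138, -0.001]
contact_force: [-12.2, -1.1, 21.9]
opening: 0.0
grip_force: 11.0
```

Request:
{"method": "drive_tool", "body": {
  "rows": [
    [[0,0,-0.005],0],
    [[0,0,-0.015],0],
    [[0,0,-0.03],0],
    [[0,0,-0.04],0],
    [[0,0,-0.04],0],
    [[0.03,0,0],0],
    [[0.04,0,0],0],
    [[0.04,0,0],0],
    [[0,0,0],0],
    [[0,0,0],0]
  ]
}}

```text
t: 11.75
tool_pos: [0.5463, 0.0716, 0.4263]
tool_rot: [0.001, 3.14, 0.0]
contact_force: [0.4, -0.4, 1.0]
opening: 0.0002
grip_force: 0.0
```

```bash
python3 - <<'E'
from h import *
d=cam("scene");o=ctrl.get_obs();print(o["tool_pos"],o["contact_force"])
a=cv2.imread("pics/scene0.png")
b=np.hstack([cv2.resize(i[120:250,290:390],None,fx=4,fy=4,interpolation=cv2.INTER_CUBIC) for i in(a,d["image"])]);cv2.imwrite("pics/c5.png",b)
E
```

```text
[0.5469917  0.07154753 0.42627573] [ 0.40666673 -0.53251835  0.12039154]
```

View pics/c5.png

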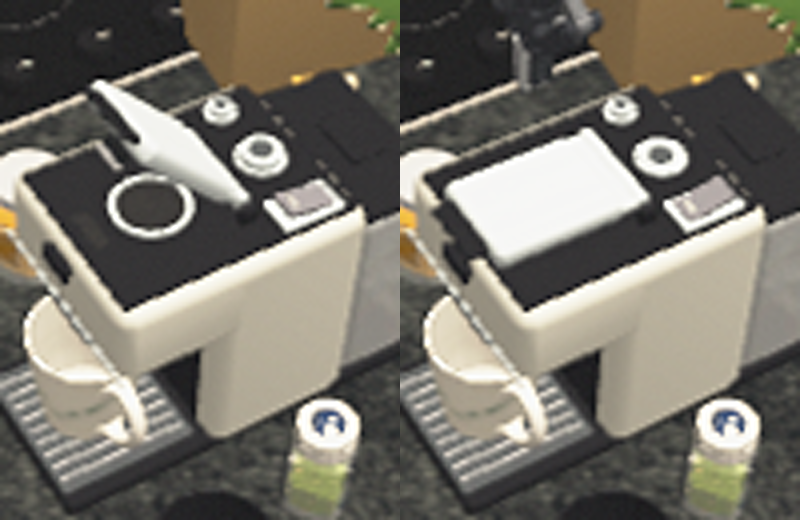

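The right half shows the lid shut, the rocker on and the larger key sunk (crop 660,157). The small key is still up, the mug and spice jar haven't moved, and the arm is clear.

```bash
python3 -c "
from station import ctrl
print(ctrl.finish_job())"
```

```text
the job is handed in; nothing more can be done
None
```

The job is handed in at about 12 s of the 48 s: the last camera picture shows the lid shut, the rocker on, the larger key down, the small key up, and the mug and the spice jar beside the machine unmoved; no verdict was returned.

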